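# Limit a metering pump with a stroke clip and press one dose stroke

## Robot

A 7-joint arm with a two-finger parallel gripper is mounted at the origin on the work surface. World frame = base frame: x ahead of the robot, y to its left, z up, the work surface at z = 0. Lengths are in mm, angles in rad, forces in N, time in s.
With the tool pointing down it reaches from about 350 to 900 mm from the base axis. Payload 7.2 kg.
Tool frame: the origin (TCP) lies at the very end of the fingers, on their centre line; the grasp point (between the pads) lies 19 mm behind it (robot.grip_depth is the distance from the TCP to the grasp point, in mm); z points along the fingers, x is the direction in which the jaws open and shut, and the axes are right-handed (so a half turn about z gives the same grasp; the last joint's range is limited). The gripper opens to 85 mm and grips with 20 to 120 N. Pads are 22 mm wide; open, the fingers measure 114 mm over their backs; the gripper's body (76 mm by 85 mm) begins 54 mm behind the grasp point. The pads swing forward as they close: fully open they stand 13 mm farther back than shut.
Start: joints at [1.256, 0.411, -0.013, 1.596, 0.006, 1.134, -0.082], TCP at [152.676, -606.068, 231.297] pointing down, gripper open.
Joint ranges: [-2.95, 2.95], [-0.29, 1.99], [-1.47, 1.44], [0.14, 2.54], [-1.03, 4.17], [0.13, 1.85], [-2.86, 2.86]. Speed limits (rad/s): [2.39, 2.39, 3.01, 3.01, 3.14, 3.14, 3.14].

## Interface

Orientations are given as [roll, pitch, yaw] about the fixed x, y, z axes, in that order (R = Rz(yaw) Ry(pitch) Rx(roll)).
In Python, from station import robot, vision gives the robot as it stands. The module is installed in compiled form; this text tells all that it offers. Calls block until the motion is done:
- robot.goto(position, orientation): joint-space move of the TCP to a pose.
- robot.move_linear(position, orientation=None, feed=150): straight line of the TCP; orientation=None keeps the orientation; feed is the mean speed in mm/s.
- robot.move_j(angles): joint-space move.
- robot.release() and robot.grab(strength=None): open the fingers fully, or close them until they stop; strength is the grip in N (None keeps the last).
- robot.hold(seconds).
- robot.inverse_kinematics(position, orientation): joint angles nearest the present ones, or None.
- robot.state(): the state.
- vision.grab_frame(name): name is "scene" or "top" or "wrist"; returns (picture, depth): 384x512x3 uint8, red, green, blue; 384x512 float32, mm along the optical axis (not along the pixel's ray), 0 where there is no reading.
- vision.calibration(name): a dict with "fx", "fy", "cx", "cy" (pixels), "xyz" and "orientation" of the camera in the world. Camera axes: x right, y down, z forward; pixel columns grow to the right and rows downward; lengths in mm; the calibration is good to about 2 mm. The wrist camera is an equidistant fisheye: a pixel r from the principal point sees the ray r / f radians off the axis. A picture is of the moment at which its call begins: read the wrist's pose just before it. calibration takes no time and is no camera call; for the wrist camera it gives the pose at the moment of the call.
A pose or a line that the arm cannot do raises robot.MotionError and nothing moves.
- robot.job_done(): hands the job in, once; it reports no verdict.
The state is a dict: "t": time; "joints": joint angles; "qvel": joint speeds; "joint_efforts": joint torques, N m; "eef_pos": TCP position; "eef_rot": TCP orientation; "contact_force": force on the tool from outside, world axes, zero at the start; "moment": the same for the moment, N m; "gripper_width": finger opening in mm.
Only numpy, scipy, OpenCV 4.12 (cv2) and the standard library are available. Lean on these libraries where they do the work, as an engineer would, in place of code of your own. Each camera call takes 0.05 s, during which the arm holds its last target.

## Task

Slide the thicker of the two grey stroke clips fully home around the stem of the empty metering pump, under its stop collar, so that it lies flat on the seat. Then press the pump head gently down until its stop collar bottoms on the clip, keep it firmly on this stop for a second, and let it come all the way back up, with the clip left in place. Do not strain the pump, and leave the thin clip and the other things on the table where they are.

Things in the scene. Friction and masses are not known exactly. Their poses are not given: they have to be found in the camera images.
- pump: Metering pump bolted to the table: upright steel canister, 100 mm across (foot 112 mm; feet discs reach 70 mm from the axis), with a 106 mm lid whose top is 93 mm above the table. Origin: centre of the underside, on the table; its z is the axis of stem and head. A thin spout on the head points along its +x, to 67 mm from the axis. The pump bears no more than 35 N from the robot.
- stem_foot (a point): Point on the stem's axis at the lid's top, 93 mm above the table. Around it lies the seat that carries the clip: a flat aluminium disc, 68 mm across, its top 99 mm above the table. The steel stem, 12 mm thick, rises from it to the head. The clip may come in from any side but the spout's, between the seat and the stop collar.
- head_top (a point): Centre of the flat top of the pump head, a black disc 40 mm across, 9 mm thick, 172 mm above the table when up; moves with it. Below it the stem carries a 28 mm stop collar, which lands on the clip: its rubber underside (yields 1 mm per 10 N, 3 mm at most) is 127 to 151 mm above the table when up, set differently each time, fixed and not reported: feel for the stop.
- plunger (a joint): Downward travel of head, stem and collar in m: 0 = fully up. A spring returns it: about 3.5 N starts it, plus 150 N/m. The collar bottoms on the thick clip after 8 to 32 mm, where the spring takes 4.5 to 8.5 N. Firmly on the stop: at least 4 N beyond the spring, about 10 N is right; the force between clip and stem or collar must stay below 22 N, also when sliding the clip in.
- clip_thick: Thick stroke clip: loose flat grey plastic fork, 20 mm thick, 70 g, lying flat. Origin: underside, where the stem axis lies when the clip is home; x points out of the slot's mouth, z up. Slot 15 mm wide, closed by a flat wall at x = -6.5 mm; prongs, 46 mm over all, run to x = 19 mm, then flare as a lead-in (29 mm wide at the tips) to x = 32 mm; behind the slot a 24 mm wide tail runs to x = -65 mm.
- tab_thick (a point): Centre of the thick clip's grip tab, an upright plate on its tail: 12 mm wide (clip's y), 24 mm long (clip's x), rising 32 mm above the clip's top face. This point is 53 mm behind the clip's origin (x = -53 mm) and 16 mm above the top face; axes as the clip's.
- clip_thin: Thin stroke clip: loose flat grey plastic fork, 10 mm thick, 45 g, lying flat. Origin: underside, where the stem axis lies when the clip is home; x points out of the slot's mouth, z up. Slot 15 mm wide, closed by a flat wall at x = -6.5 mm; prongs, 46 mm over all, run to x = 19 mm, then flare as a lead-in (29 mm wide at the tips) to x = 32 mm; behind the slot a 24 mm wide tail runs to x = -65 mm.
- tab_thin (a point): Centre of the thin clip's grip tab, an upright plate on its tail: 12 mm wide (clip's y), 24 mm long (clip's x), rising 32 mm above the clip's top face. This point is 53 mm behind the clip's origin (x = -53 mm) and 16 mm above the top face; axes as the clip's.
- bowl: Loose small steel bowl, 84 mm across, 32 mm high. Origin: centre of its underside. Leave alone.
- bottle: Loose amber bottle, 60 mm across, 170 mm high. Origin: centre of its underside. Leave alone.
- jar: Loose glass jar, 68 mm across, 75 mm high. Origin: centre of its underside. Leave alone.
- mortar: Loose white ceramic cup, 90 mm across, 60 mm high. Origin: centre of its underside. Leave alone.
- brush: Loose brush, 160 mm long, lying flat. Leave alone.

How it is judged:
By the outcome, as a careful person would: the job done as asked, in the order asked, and still so for the second after the job is handed in, with the robot touching nothing.
It also fails if it takes over 58 s, if anything falls off the work surface, if the arm or the gripper's body presses on something with over 40 N, if the wrist force passes 120 N, or if a joint passes its speed limit or range.

## Working session

There is one attempt and no reset: what is moved stays moved. The work goes in short steps, each a Python script; the robot and the scene stay as the last script left them, time stands still between calls to the robot, and variables do not carry over. Pictures are saved under pics/ and viewed, and the job is handed in when it is done.

```bash
mkdir -p pics; ls; python3 - <<'E'
from station import robot, vision
import cv2, numpy as np
for n in ["scene","top","wrist"]:
    p,d=vision.grab_frame(n); cv2.imwrite(f"pics/a_{n}.png",p[:,:,::-1]); np.savez(f"pics/a_{n}.npz",p=p,d=d)
    print(n,vision.calibration(n))
print(robot.state())
E
```

```text
pics
scene {'fx': 460.9349457403391, 'fy': 460.9349457403391, 'cx': 260.8276482951408, 'cy': 194.1053471030951, 'xyz': array([1295.32739845, -145.75102465,  972.38631105]), 'orientation': array([-2.40357945e+00,  1.67265624e-03,  1.34591680e+00])}
top {'fx': 400.0206527441816, 'fy': 400.0206527441816, 'cx': 251.0818902844823, 'cy': 193.6352065978362, 'xyz': array([ 333.75058687,   13.95042614, 1083.21220042]), 'orientation': array([-2.90608443,  0.00697068, -1.57909651])}
wrist {'fx': 297.3186396354542, 'fy': 297.3186396354542, 'cx': 260.70753555809557, 'cy': 190.30772531618507, 'xyz': array([ 216.50171119, -588.93821476,  374.07964527]), 'orientation': array([ 2.87823306e+00,  1.59988324e-03, -1.32515037e+00])}
{'t': 0.15, 'joints': array([ 1.25579165,  0.41172215, -0.01269995,  1.59682182,  0.00560142,
        1.13429873, -0.08216167]), 'qvel': array([ 4.70764635e-04, -3.79901594e-03,  1.07499912e-03, -1.88339973e-03,
       -5.74998268e-04, -5.98030191e-05, -8.02723611e-05]), 'joint_efforts': array([ 1.72600172e-03, -6.01034045e+01,  6.83180150e-01, -2.99644715e+01,
        1.39518341e-02,  7.96412729e-03, -1.81193292e-05]), 'eef_pos': array([ 152.56410006, -605.71643282,  230.65485788]), 'eef_rot': array([ 3.14150187e+00,  1.21106248e-03, -1.32394033e+00]), 'contact_force': array([-0.25014809,  0.30122357, -0.2373251 ]), 'moment': array([ 0.01729604,  0.00615674, -0.00209442]), 'gripper_width': 85.1495587960949}
```

View pics/a_top.png

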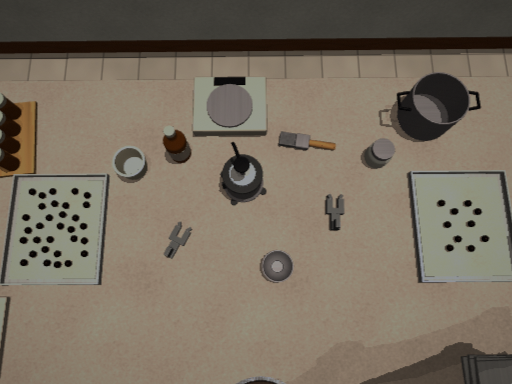

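View pics/a_scene.png

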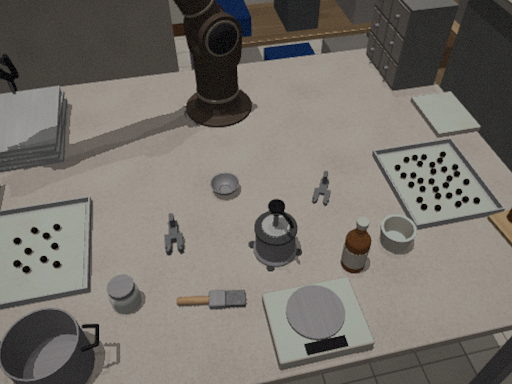

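View pics/a_wrist.png

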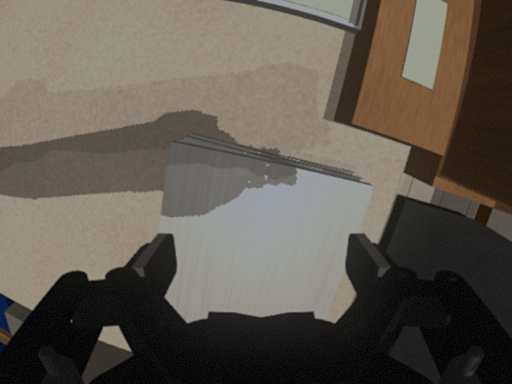

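The top view shows the pump at about (242,178), one clip at (335,212) and another at (178,240). The bowl is at (277,266), with the bottle (177,145), jar (380,152) and brush around them. Next I'll use depth to measure the clip heights and crop in.

```bash
cat > h.py <<'E'
import numpy as np, cv2
from scipy.spatial.transform import Rotation as R
from station import robot, vision
def cloud(d,c):
    v,u=np.mgrid[0:d.shape[0],0:d.shape[1]]
    x=(u-c['cx'])/c['fx']*d; y=(v-c['cy'])/c['fy']*d
    P=np.stack([x,y,d],-1)@R.from_euler('xyz',c['orientation']).as_matrix().T+c['xyz']
    P[d<=0]=np.nan
    return P
E
python3 - <<'E'
from h import *
for n,boxes in [("top",[(310,185,360,240),(155,215,200,265),(205,130,280,215)]),("scene",[(150,200,195,260),(305,165,340,210),(240,190,310,275)])]:
    z=np.load(f"pics/a_{n}.npz"); c=vision.calibration(n); P=cloud(z['d'],c)
    ims=[]
    for b in boxes:
        s=P[b[1]:b[3],b[0]:b[2]]; Z=s[...,2]
        print(n,b,'table',np.nanmedian(Z),'hist',np.histogram(Z[np.isfinite(Z)],bins=[-20,-5,5,8,14,18,24,30,38,46,56,90,96,102,120,165,180])[0])
        if b is not boxes[2]:
            for lo,hi in [(7,14),(16,24),(32,60)]:
                m=(Z>lo)&(Z<hi); print('  ',lo,hi,m.sum(),np.nanmedian(s[m],0) if m.sum() else None)
        im=z['p'][b[1]:b[3],b[0]:b[2],::-1]; ims.append(cv2.resize(im,(260,300),interpolation=cv2.INTER_CUBIC))
    cv2.imwrite(f"pics/b_{n}.png",np.hstack(ims))
E
```

```text
top (310, 185, 360, 240) table 0.40890613837427736 hist [  12 2289   16   17   65  264   13    4    9   49    1    0    0    0
    0    0]
   7 14 17 [ 523.30433787 -200.61030205   11.50230265]
   16 24 312 [ 546.28807164 -204.58239677   19.82806349]
   32 60 60 [ 501.47492281 -205.87119993   50.90583786]
top (155, 215, 200, 265) table 0.6234718659837881 hist [   3 1826   90  257    6    5    6    9   42    0    0    0    0    0
    0    0]
   7 14 298 [470.66223478 220.34400509  10.22341903]
   16 24 6 [432.24165902 230.86063337  20.76827365]
   32 60 51 [433.12601188 235.87199378  41.60935351]
top (205, 130, 280, 215) table 1.2731025678830292 hist [  26 4287  129  135   47   69   74  121   64   27   96  613  378   18
    7  265]
scene (150, 200, 195, 260) table -0.559995588683762 hist [  55 2186   15   39   97  230    7   10   13   40    0    0    0    0
    0    0]
   7 14 43 [ 571.70859093 -209.2947897    11.17399034]
   16 24 298 [ 546.31752917 -207.28728199   19.05305072]
   32 60 60 [ 509.27551903 -206.59416971   48.90582064]
scene (305, 165, 340, 210) table -0.9136364106451538 hist [  56 1220  104  137    3    9    8    9   27    0    0    0    0    0
    0    0]
   7 14 184 [470.9471569  218.87248144   9.05871541]
   16 24 10 [443.19351435 231.45720344  21.04369034]
   32 60 33 [435.01248516 236.37170443  40.36512816]
scene (240, 190, 310, 275) table 0.47315490514142766 hist [  91 3607  115  124   39   55   54   70   72   89  336  567  369   26
   73  248]
```

View pics/b_top.png

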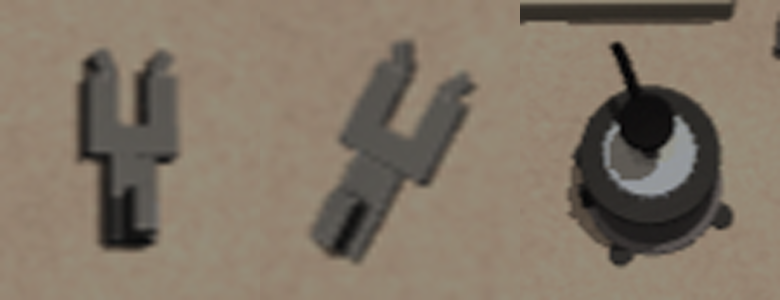

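View pics/b_scene.png

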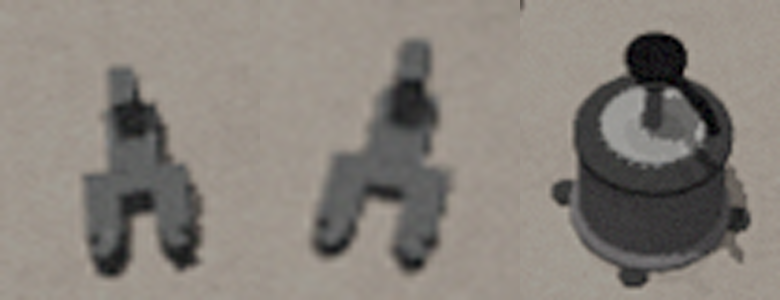

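The clip on the right, at y≈-206 with its top at ≈20 mm, is the thick one. The left one's top is at ≈10 mm. Next I'll measure the thick clip pose and the pump axis in both views.

```bash
python3 - <<'E'
from h import *
for n,cb,pb in [("top",(310,185,360,240),(205,130,280,215)),("scene",(150,200,195,260),(240,190,310,275))]:
    z=np.load(f"pics/a_{n}.npz"); c=vision.calibration(n); P=cloud(z['d'],c); p=z['p'].astype(int)
    s=P[cb[1]:cb[3],cb[0]:cb[2]]; Z=s[...,2]
    q=s[(Z>17)&(Z<23)]; r=cv2.minAreaRect(q[:,:2].astype(np.float32)); print(n,'clip rect',r, 'top z',np.median(q[:,2]))
    q=s[(Z>45)&(Z<60)]; print('  tabtop',cv2.minAreaRect(q[:,:2].astype(np.float32)),q.mean(0))
    s=P[pb[1]:pb[3],pb[0]:pb[2]]; Z=s[...,2]; I=p[pb[1]:pb[3],pb[0]:pb[2]].sum(-1)
    for nm,lo,hi,br in [('seat',96,103,1),('lid',89,96,0),('head',165,178,0)]:
        m=(Z>lo)&(Z<hi)
        q=s[m]; 
        print('  ',nm,m.sum(),np.median(q[:,2]),'mincircle',cv2.minEnclosingCircle(q[:,:2].astype(np.float32)),'mean',q.mean(0)[:2])
    q=s[(Z>60)&(Z<178)]
    m=(Z>150)&(Z<170); 
    if m.any(): print('  spoutish',s[m][:, :].round(0).tolist()[:20])
E
```

```text
top clip rect ((538.259033203125, -208.54302978515625), (46.67375946044922, 96.67288208007812), 86.93240356445312) top z 19.87457049703039
  tabtop ((502.0911865234375, -206.30514526367188), (11.335409164428711, 24.16265106201172), 87.46527862548828) [ 501.82966937 -206.50552735   51.65608956]
   seat 386 98.85805035445844 mincircle ((626.934814453125, 40.988059997558594), 50.32832717895508) mean [618.0546177   40.03712433]
   lid 634 93.03820157978242 mincircle ((625.9874877929688, 40.63227844238281), 53.06940841674805) mean [619.68377334  39.96180326]
   head 265 171.63590380703533 mincircle ((644.734130859375, 48.20008087158203), 39.5908203125) mean [632.91402157  43.6057787 ]
  spoutish [[685.0, 64.0, 161.0], [684.0, 62.0, 164.0], [686.0, 59.0, 160.0], [681.0, 64.0, 166.0], [680.0, 61.0, 168.0], [679.0, 59.0, 170.0], [682.0, 57.0, 163.0], [678.0, 64.0, 167.0], [677.0, 56.0, 169.0], [675.0, 61.0, 169.0], [675.0, 54.0, 168.0], [672.0, 59.0, 170.0], [670.0, 61.0, 168.0], [667.0, 59.0, 169.0], [667.0, 52.0, 169.0], [659.0, 56.0, 169.0], [657.0, 52.0, 170.0], [652.0, 54.0, 169.0], [65
[... 472 characters left out ...]
.06017717291775 mincircle ((626.53662109375, 40.27827072143555), 54.00720977783203) mean [637.80892319  34.88748863]
   head 248 170.42201722727788 mincircle ((647.2666015625, 47.720035552978516), 42.71302795410156) mean [636.13869036  44.19229221]
  spoutish [[605.0, 45.0, 169.0], [606.0, 49.0, 168.0], [607.0, 35.0, 169.0], [608.0, 46.0, 168.0], [609.0, 34.0, 169.0], [610.0, 36.0, 169.0], [611.0, 41.0, 170.0], [612.0, 45.0, 169.0], [614.0, 54.0, 169.0], [613.0, 57.0, 167.0], [612.0, 31.0, 170.0], [612.0, 33.0, 168.0], [613.0, 38.0, 169.0], [615.0, 44.0, 170.0], [616.0, 47.0, 170.0], [617.0, 51.0, 170.0], [617.0, 54.0, 169.0], [616.0, 37.0, 168.0], [619.0, 48.0, 170.0], [621.0, 55.0, 170.0]]
```

Thick clip: the tab is at ≈(502,-206.5) and the yaw is ≈-0.05. The pump axis is at ≈(626,40.5), with the spout at about +20°. I'll hover over the tab and check with the wrist camera.

```bash
cat >> h.py <<'E'
def wray(u,v,c,zp):
    """fisheye pixels -> points on plane z=zp"""
    u=np.atleast_1d(u).astype(float);v=np.atleast_1d(v).astype(float)
    a=(u-c['cx'])/c['fx'];b=(v-c['cy'])/c['fy'];r=np.hypot(a,b)+1e-9
    d=np.stack([np.sin(r)*a/r,np.sin(r)*b/r,np.cos(r)],-1)@R.from_euler('xyz',c['orientation']).as_matrix().T
    return c['xyz']+d*((zp-c['xyz'][2])/d[:,2])[:,None]
def wcloud(d,c):
    v,u=np.mgrid[0:d.shape[0],0:d.shape[1]]
    a=(u-c['cx'])/c['fx'];b=(v-c['cy'])/c['fy'];r=np.hypot(a,b)+1e-9
    k=np.tan(np.minimum(r,1.4))/r
    P=np.stack([a*k*d,b*k*d,d],-1)@R.from_euler('xyz',c['orientation']).as_matrix().T+c['xyz']
    P[d<=0]=np.nan
    return P
def snap(name,cam="wrist"):
    c=vision.calibration(cam); p,d=vision.grab_frame(cam)
    cv2.imwrite(f"pics/{name}.png",p[:,:,::-1]); np.savez(f"pics/{name}.npz",p=p,d=d,**c); return p,d,c
E
python3 - <<'E'
from h import *
robot.goto([490,-206.5,140],[np.pi,0,-np.pi/2-0.05])
robot.hold(0.2)
p,d,c=snap("c1"); print(c, robot.state()['t'],robot.state()['eef_pos'],robot.state()['contact_force'])
P=wcloud(d,c); Z=P[...,2]
near=(abs(P[...,0]-540)<70)&(abs(P[...,1]+207)<45)
q=P[near&(Z>17)&(Z<23)]; print(cv2.minAreaRect(q[:,:2].astype(np.float32)),np.median(q[:,2]))
q=P[near&(Z>48)&(Z<58)]; print(len(q),cv2.minAreaRect(q[:,:2].astype(np.float32)),np.median(q[:,2]))
E
```

```text
{'fx': 297.3186396354542, 'fy': 297.3186396354542, 'cx': 260.70753555809557, 'cy': 190.30772531618507, 'xyz': array([ 555.59232777, -209.77833383,  283.50580534]), 'orientation': array([ 2.87827596e+00,  2.50309003e-04, -1.62324250e+00])} 2.3167 [ 489.87221174 -207.09244249  140.04221085] [-0.48210449  0.09664775  1.20443867]
((538.8250732421875, -206.31527709960938), (46.38405227661133, 96.45108032226562), 87.681396484375) 20.820190874971615
447 ((502.0414123535156, -203.8834686279297), (11.343135833740234, 23.769094467163086), 87.05960845947266) 52.83590551285047
```

View pics/c1.png

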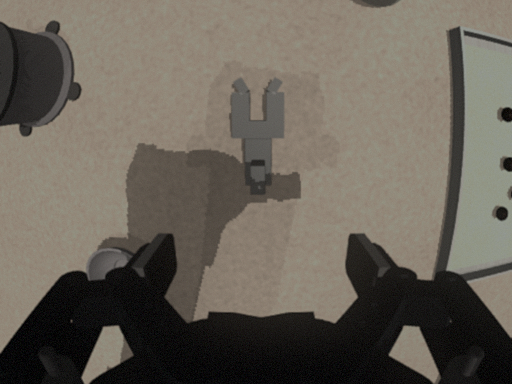

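The wrist view shows the clip lying flat and unobstructed, with the tab at ≈(257,172) px and the mouth facing away. Measured yaw is ≈-0.045. Grasping now.

```bash
python3 - <<'E'
from h import *
o=[np.pi,0,-np.pi/2-0.045]
robot.goto([502,-205.3,80],o)
robot.move_linear([502,-205.3,23.5],o,feed=80)
robot.grab(60); s=robot.state(); print(s['t'],s['gripper_width'],s['eef_pos'],s['contact_force'])
robot.move_linear([502,-205.3,160],o,feed=150)
robot.hold(0.2); s=robot.state(); print(s['t'],s['gripper_width'],s['eef_pos'],s['eef_rot'],s['contact_force'])
p,d,c=snap("d1"); P=wcloud(d,c); Z=P[...,2]
e=s['eef_pos']
near=(abs(P[...,0]-540)<70)&(abs(P[...,1]+207)<45)
q=P[near&(Z>e[2]-23.5+12)&(Z<e[2]-23.5+26)]; print(cv2.minAreaRect(q[:,:2].astype(np.float32)),np.median(q[:,2]))
# slope of top face along x
A=np.c_[q[:,0]-540,q[:,1]+206,np.ones(len(q))]; print(np.linalg.lstsq(A,q[:,2],rcond=None)[0])
E
```

```text
4.1917 10.512053326147566 [ 502.11061794 -205.41540432   23.75224384] [-0.99442548  0.30711617  4.29317505]
5.45 11.11846941624944 [ 501.57112014 -205.07378886  159.0863238 ] [ 3.14006387e+00  6.28888373e-04 -1.61566384e+00] [ 0.93453705  0.34047185 -0.60764623]
((547.6864624023438, -206.39584350585938), (46.56833267211914, 77.37580108642578), 87.41722106933594) 156.0524331124804
[-6.81438866e-03  2.04043525e-03  1.56070716e+02]
```

View pics/d1.png

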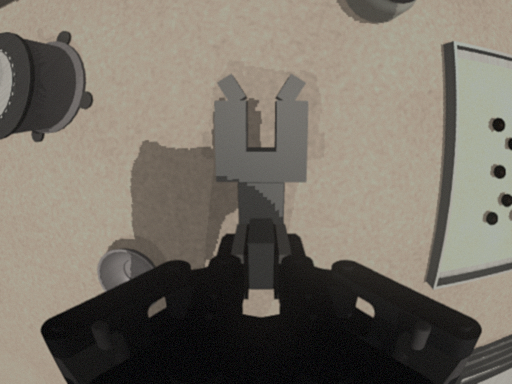

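The clip is held level (slope 0.4°), with its underside ≈23.3 mm below the TCP and the slot around (260,125) px. I'll go to a standoff in front of the pump, opposite the spout.

```bash
python3 - <<'E'
from h import *
o=[np.pi,0,-np.pi/2]
robot.goto([490,40.5,175],o)
robot.move_linear([492,40.5,126],o,feed=100)
robot.hold(0.3); s=robot.state(); print(s['t'],s['gripper_width'],s['eef_pos'],s['eef_rot'],s['contact_force'])
p,d,c=snap("e1"); P=wcloud(d,c); Z=P[...,2]; e=s['eef_pos']
near=(abs(P[...,1]-40)<30)&(P[...,0]<585)
q=P[near&(Z>116)&(Z<130)]; print(cv2.minAreaRect(q[:,:2].astype(np.float32)),np.median(q[:,2]))
A=np.c_[q[:,0]-540,q[:,1]-40,np.ones(len(q))]; print(np.linalg.lstsq(A,q[:,2],rcond=None)[0])
snap("e2","scene"); snap("e3","top")
for lo,hi in [(164,178),(97,104),(90,96),(104,160)]:
    q=P[(P[...,0]>570)&(Z>lo)&(Z<hi)&(np.hypot(P[...,0]-626,P[...,1]-40)<80)]
    if len(q)>5: print(lo,hi,len(q),np.median(q[:,2]),q[:,:2].min(0),q[:,:2].max(0))
E
```

```text
7.4167 10.919519190985566 [492.28814379  40.51132604 126.50169534] [-3.14066038e+00 -3.55460696e-05 -1.57081699e+00] [-0.0606345  -0.30883286 -1.76879649]
((538.4268188476562, 41.280433654785156), (77.55279541015625, 46.40500259399414), 0.22566227614879608) 123.60445765184595
[-4.46536222e-03  1.14901586e-03  1.23577127e+02]
97 104 5098 99.84151599951329 [590.42772132   8.76003316] [627.84357275  78.35410066]
90 96 6831 93.83271460210477 [572.77434602  -9.41025747] [631.78952415  96.4053842 ]
104 160 579 123.36806054976881 [570.02120418  19.74133458] [623.08216236  62.76828725]
```

View pics/e1.png

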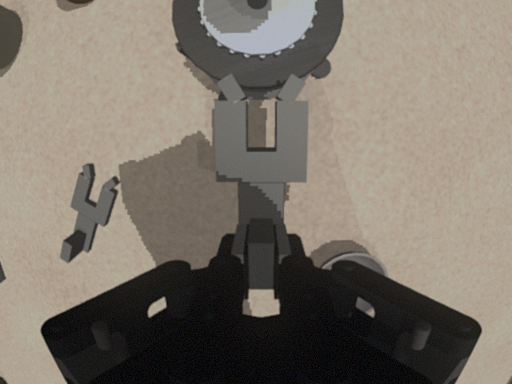

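View pics/e2.png

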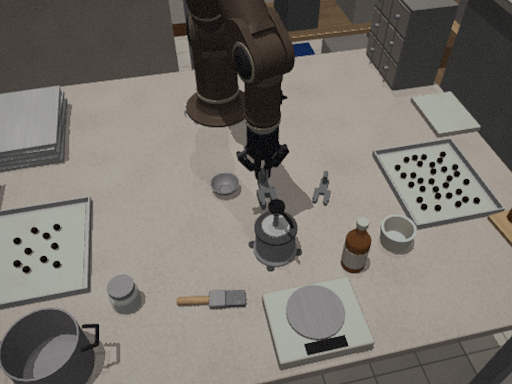

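The wrist view shows the clip level and the stem at ≈(258,3) px. In the same view the pump axis is at y≈43.5 and the clip at y≈41.3. I'll shift +1.7 mm, move closer and measure again.

```bash
python3 - <<'E'
from h import *
o=[np.pi,0,-np.pi/2]
robot.move_linear([523,42.2,125.5],o,feed=60)
robot.hold(0.3); s=robot.state(); print(s['t'],s['eef_pos'],s['eef_rot'],s['contact_force'])
p,d,c=snap("f1"); P=wcloud(d,c); Z=P[...,2]; e=s['eef_pos']
q=P[(abs(P[...,1]-40)<30)&(P[...,0]<590)&(Z>116)&(Z<130)]; print(cv2.minAreaRect(q[:,:2].astype(np.float32)),np.median(q[:,2]))
for lo,hi in [(165,178),(97,104),(90,96),(104,117),(126,165)]:
    q=P[(P[...,0]>560)&(Z>lo)&(Z<hi)&(np.hypot(P[...,0]-626,P[...,1]-40)<80)]
    if len(q)>5: print(lo,hi,len(q),np.median(q[:,2]),q[:,:2].min(0),q[:,:2].max(0))
np.save("pics/f1P.npy",P)
cv2.imwrite("pics/f1z.png",cv2.resize(p[0:200,150:380,::-1],None,fx=3,fy=3,interpolation=cv2.INTER_CUBIC))
E
```

```text
8.5333 [522.86811694  42.17201909 125.60829467] [-3.14148309e+00 -6.60569425e-05 -1.57078344e+00] [ 0.34038303  0.26535697 -0.62719831]
((560.292236328125, 42.91474914550781), (59.4572868347168, 46.35421371459961), 0.06850475817918777) 122.63826906590066
165 178 6082 172.75894421666817 [605.40381846  23.5545353 ] [628.1480268  63.3146303]
97 104 4111 99.8096108747977 [569.12735023   9.04575882] [639.00377106  78.56593098]
90 96 7027 93.82627278185308 [573.132858    -9.07325707] [660.112595  96.430056]
104 117 228 110.9779404187336 [569.12005232  28.32487493] [607.99739813  56.55064836]
```

View pics/f1z.png

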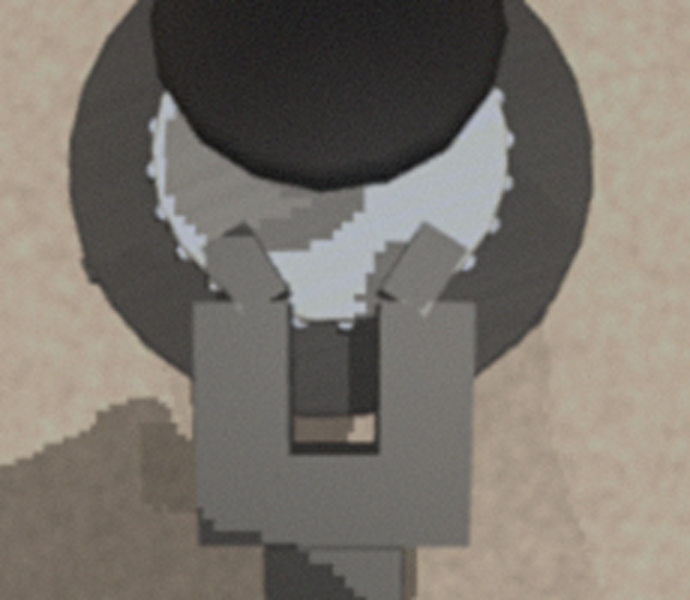

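Both are now in one view. The pump axis is at y≈43.65 (head, seat and lid agree) and the clip at 42.9, so I need +0.75 mm. I'll insert with force guarding.

```bash
cat >> h.py <<'E'
def F(n=4,dt=0.02):
    a=[]
    for _ in range(n):
        robot.hold(dt); a.append(robot.state()['contact_force'])
    return np.mean(a,0)
E
python3 - <<'E'
from h import *
y=42.9; z=125.3
robot.move_linear([541,y,z],None,feed=60); robot.hold(0.15)
f0=F(); print('f0',f0.round(2))
x=541
while x<577:
    x+= 4 if x<566 else 0.7
    robot.move_linear([x,y,z],None,feed=40)
    f=F()-f0; s=robot.state(); print(round(x,1),s['eef_pos'].round(2),f.round(2),round(s['t'],2))
    if abs(f[0])>3.5 or abs(f[1])>4 or abs(f[2])>5: break
E
```

```text
f0 [-0.24  0.09 -0.83]
545 [545.06  42.9  125.29] [ 0.52 -0.21 -0.01] 9.57
549 [549.02  42.89 125.24] [ 0.26  0.13 -0.06] 9.88
553 [553.04  42.9  125.25] [ 0.43 -0.12 -0.01] 10.2
557 [557.02  42.92 125.24] [ 0.53  0.08 -0.29] 10.52
561 [561.05  42.93 125.26] [ 0.21 -0.14  0.19] 10.83
565 [565.05  42.9  125.27] [ 0.08 -0.26  0.03] 11.15
569 [569.03  42.93 125.25] [ 0.15  0.28 -0.06] 11.47
569.7 [569.67  42.88 125.31] [ 0.62 -0.1  -0.13] 11.78
570.4 [570.4   42.88 125.28] [ 0.22 -0.33  0.12] 12.1
571.1 [571.1   42.9  125.28] [ 0.42 -0.36 -0.24] 12.42
571.8 [571.82  42.91 125.3 ] [0.5  0.26 0.08] 12.73
572.5 [572.49  42.92 125.28] [0.03 0.32 0.09] 13.05
573.2 [573.18  42.91 125.26] [-0.09 -0.5   0.13] 13.37
573.9 [573.38  42.91 125.18] [-3.16  0.04  1.91] 13.68
574.6 [573.44  42.88 125.07] [-6.31 -0.13  3.89] 14.0
```

The stem met the slot wall at TCP x≈573.3 with no side force, so the clip is home. I'll ease off the contact and lower onto the seat.

```bash
python3 - <<'E'
from h import *
y=42.9; z=125.3;x=573.1
robot.move_linear([x,y,z],None,feed=30); robot.hold(0.1)
f0=F(); print('f0',f0.round(2))
while z>119:
    z-=0.5
    robot.move_linear([x,y,z],None,feed=30)
    f=F(3)-f0; s=robot.state(); print(round(z,1),s['eef_pos'].round(2),f.round(2),s['moment'].round(2),round(s['t'],2))
    if abs(f[0])>5 or abs(f[1])>4 or abs(f[2])>3: break
snap("g1"); snap("g2","scene")
E
```

```text
f0 [-1.37  0.21 -0.22]
124.8 [573.23  42.88 124.8 ] [ 0.52  0.19 -0.02] [0.05 0.25 0.06] 14.72
124.3 [573.23  42.86 124.29] [ 0.61 -0.41 -0.92] [-0.    0.17 -0.02] 15.02
123.8 [573.21  42.85 123.77] [ 1.18 -0.16 -0.97] [-0.03  0.05 -0.01] 15.32
123.3 [573.18  42.89 123.3 ] [ 1.6  -0.06 -0.37] [ 0.06  0.08 -0.01] 15.62
122.8 [573.18  42.91 122.84] [ 1.76 -0.29 -0.61] [0.   0.08 0.01] 15.92
122.3 [573.16  42.92 122.75] [-1.18 -0.38  5.73] [-0.07  0.48 -0.03] 16.22
```

View pics/g1.png

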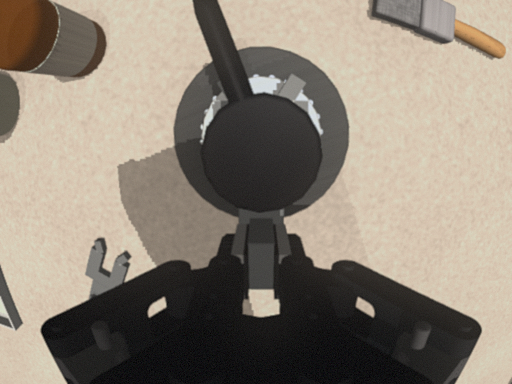

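The clip is on the seat (contact at TCP z≈122.75), and the wrist view shows a prong tip past the stem. Releasing and retreating upward, then checking.

```bash
python3 - <<'E'
from h import *
robot.release(); 
robot.move_linear([573.1,42.9,165],None,feed=80)
robot.move_linear([540,42.9,205],None,feed=150); robot.hold(0.2)
s=robot.state(); print(s['t'],s['gripper_width'],s['contact_force'])
p,d,c=snap("h1"); P=wcloud(d,c); Z=P[...,2]
snap("h2","scene"); snap("h3","top")
sel=(np.hypot(P[...,0]-626,P[...,1]-43)<90)
for lo,hi in [(165,178),(145,156),(116,124),(97,104),(90,96)]:
    q=P[sel&(Z>lo)&(Z<hi)]
    if len(q)>5: print(lo,hi,len(q),np.median(q[:,2]),q[:,:2].min(0),q[:,:2].max(0),cv2.minAreaRect(q[:,:2].astype(np.float32)))
q=P[sel&(Z>116)&(Z<124)]
A=np.c_[q[:,0]-600,q[:,1]-43,np.ones(len(q))]; print(np.linalg.lstsq(A,q[:,2],rcond=None)[0])
a=p[0:300,100:420,::-1]; cv2.imwrite("pics/h1z.png",cv2.resize(a,None,fx=2,fy=2))
z=np.load("pics/h2.npz")['p']; cv2.imwrite("pics/h2z.png",cv2.resize(z[170:290,220:340,::-1],None,fx=5,fy=5,interpolation=cv2.INTER_CUBIC))
E
```

```text
18.4083 85.53210405557316 [-0.87876966 -0.24952718 -0.42364104]
165 178 4228 172.70351008371347 [605.82460767  24.02044096] [678.518371    66.91698256] ((642.815185546875, 44.90399169921875), (74.15413665771484, 39.25822067260742), 3.780712127685547)
145 156 648 151.77351175399758 [561.20750664  38.13861125] [585.36164441  49.66964764] ((573.2774658203125, 43.89889907836914), (11.490086555480957, 24.15589141845703), 89.85140991210938)
116 124 1816 119.81977999900934 [561.32813935  20.77550039] [658.0992546   67.12450115] ((609.7001342773438, 43.92387771606445), (96.67430877685547, 46.36097717285156), 0.2379419207572937)
97 104 885 99.79300748841482 [594.04501376   9.36961949] [652.67628185  78.45580722] ((623.2745971679688, 43.838844299316406), (57.641117095947266, 69.2617416381836), 1.5505785942077637)
90 96 5242 93.83122610867169 [575.403115    -8.73300986] [677.98922089  96.8324342 ] ((626.7162475585938, 44.0242919921875), (105.57388305664062, 102.4676284790039), 89.71981048583984)
[ 9.03629888e-04 -2.68764089e-04  1.19827785e+02]
```

View pics/h1z.png

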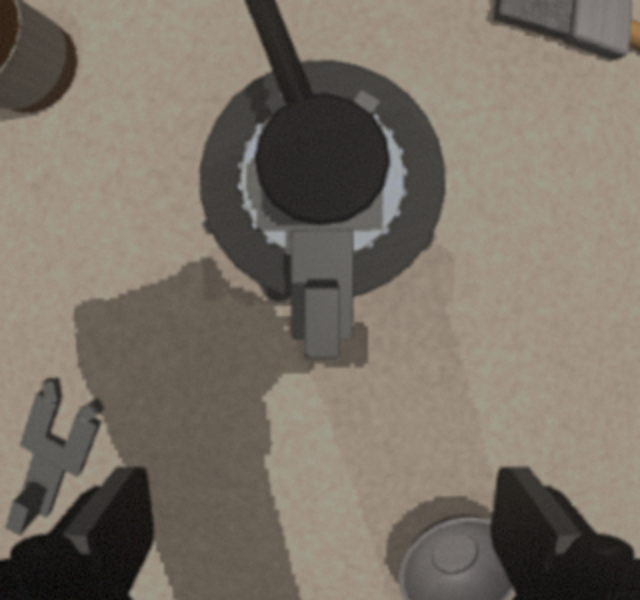

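View pics/h2z.png

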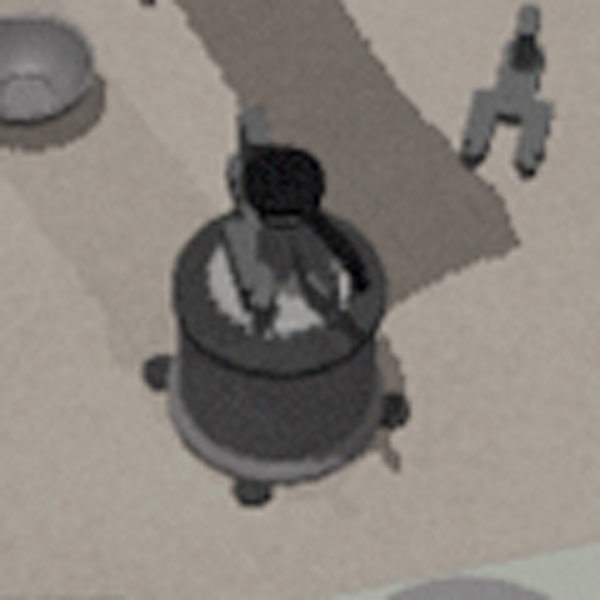

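The clip lies flat: top face 119.8 mm, slope <0.1°, origin within about 0.5 mm of the axis at ≈(626.2,43.6), tab free. The other objects look unmoved. Now the guarded press with closed fingers.

```bash
python3 - <<'E'
from h import *
X,Y=626.2,43.3
o=[np.pi,0,-np.pi/2]
robot.move_linear([560,Y,215],o,feed=150)
robot.grab(20)
robot.move_linear([X,Y,205],o,feed=150)
robot.move_linear([X,Y,177],o,feed=60); robot.hold(0.3)
f0=F(6)[2]; print('f0',f0,robot.state()['t'],robot.state()['eef_pos'],robot.state()['gripper_width'])
z=177.; zc=None; stop=None; st='?'
while z>136:
    step=1.0 if stop is None else 0.4
    z-=step
    robot.move_linear([X,Y,z],None,feed=25)
    fv=F(2,0.02); f=fv[2]-f0; s=robot.state(); a=s['eef_pos'][2]
    if zc is None and f>2: zc=a
    tr=0 if zc is None else max(0,172-a)
    exp=3.5+0.15*tr
    print(round(z,1),round(a,2),round(f,2),'exp',round(exp,2),round(s['t'],2))
    if zc is not None and f>exp+2.0 : stop=a if stop is None else stop
    if f>exp+9.0 or f>24: st='firm'; break
print(st,'zc',zc,'stop',stop)
if st=='firm':
    for i in range(8):
        robot.hold(0.18); s=robot.state(); print('hold',round(s['contact_force'][2]-f0,2),s['eef_pos'].round(2),round(s['t'],2))
    snap("i1","scene"); 
E
```

```text
f0 -0.1283805146140102 21.2417 [626.28985878  43.29118864 177.17187288] 0.22063661269026974
176.0 175.93 -0.27 exp 3.5 21.52
175.0 174.93 0.21 exp 3.5 21.81
174.0 173.96 0.02 exp 3.5 22.09
173.0 172.95 0.3 exp 3.5 22.38
172.0 172.23 0.94 exp 3.5 22.66
171.0 171.24 3.93 exp 3.61 22.94
170.0 170.07 3.54 exp 3.79 23.23
169.0 169.02 3.11 exp 3.95 23.51
168.0 168.01 4.14 exp 4.1 23.79
167.0 167.02 4.29 exp 4.25 24.07
166.0 166.04 4.46 exp 4.39 24.36
165.0 165.06 4.15 exp 4.54 24.64
164.0 164.04 4.59 exp 4.69 24.93
163.0 163.09 4.81 exp 4.84 25.21
162.0 162.09 4.89 exp 4.99 25.49
161.0 161.12 4.83 exp 5.13 25.77
160.0 160.14 5.46 exp 5.28 26.06
159.0 159.16 5.5 exp 5.43 26.34
158.0 158.17 5.82 exp 5.57 26.62
157.0 157.21 5.82 exp 5.72 26.91
156.0 156.24 5.84 exp 5.86 27.19
155.0 155.25 5.79 exp 6.01 27.48
154.0 154.28 6.78 exp 6.16 27.76
153.0 153.29 6.38 exp 6.31 28.04
152.0 152.3 6.99 exp 6.45 28.32
151.0 151.33 6.31 exp 6.6 28.61
150.0 150.35 6.88 exp 6.75 28.89
149.0 149.4 6.56 exp 6.89 29.18
148.0 148.41 7.13 exp 7.04 29.46
147.0 147.43 7.27 exp 7.19 29.74
146.0 146.44 7.72 exp 7.33 30.02
145.0 145.47 7.46 exp 7.48 30.31
144.0 144.5 7.1 exp 7.62 30.59
143.0 143.53 7.21 exp 7.77 30.88
142.0 142.51 7.55 exp 7.92 31.16
141.0 141.82 9.75 exp 8.03 31.44
140.0 141.43 14.29 exp 8.08 31.73
139.6 141.24 15.38 exp 8.11 32.01
139.2 141.06 16.57 exp 8.14 32.29
138.8 140.89 18.26 exp 8.17 32.58
firm zc 171.23779433422231 stop 141.4341065932066
hold 18.2 [626.39  43.34 140.9 ] 32.76
hold 19.13 [626.38  43.34 140.88] 32.94
hold 19.0 [626.37  43.33 140.86] 33.12
hold 19.26 [626.39  43.37 140.9 ] 33.31
hold 19.24 [626.39  43.32 140.87] 33.49
hold 18.63 [626.37  43.31 140.86] 33.67
hold 18.9 [626.43  43.34 140.92] 33.86
hold 19.92 [626.41  43.33 140.9 ] 34.04
```

The stop came at ≈30 mm of travel. I held ≈11 N beyond the spring for 1.5 s. Now a slow rise and a check.

```bash
python3 - <<'E'
from h import *
X,Y=626.2,43.3
robot.move_linear([X,Y,178],None,feed=40); 
robot.move_linear([X,Y,215],None,feed=100); 
robot.move_linear([540,Y,215],None,feed=150); robot.hold(0.3)
s=robot.state(); print(s['t'],s['contact_force'],s['eef_pos'])
p,d,c=snap("j1"); P=wcloud(d,c); Z=P[...,2]
snap("j2","scene"); snap("j3","top")
sel=(np.hypot(P[...,0]-626,P[...,1]-43)<90)
for lo,hi in [(130,178),(145,156),(116,124)]:
    q=P[sel&(Z>lo)&(Z<hi)&((lo!=130)|(np.hypot(P[...,0]-626,P[...,1]-43)<15))]
    print(lo,hi,len(q),np.median(q[:,2]),cv2.minAreaRect(q[:,:2].astype(np.float32)))
q=P[sel&(Z>116)&(Z<124)]
A=np.c_[q[:,0]-600,q[:,1]-43,np.ones(len(q))]; print(np.linalg.lstsq(A,q[:,2],rcond=None)[0])
a=np.load("pics/a_top.npz")['p'].astype(int); b=np.load("pics/j3.npz")['p'].astype(int)
cv2.imwrite("pics/j_c.png",cv2.resize(np.vstack([np.hstack([p,np.load("pics/j2.npz")['p']]),np.hstack([a,b]).astype(np.uint8)])[:,:,::-1],(800,600),interpolation=cv2.INTER_AREA))
E
```

```text
36.7667 [-0.50207065  0.66489129 -0.11650099] [540.3938375   43.3766895  214.74427748]
130 178 1818 172.89044110252564 ((626.0452270507812, 42.88330841064453), (29.53823471069336, 29.512807846069336), 44.761749267578125)
145 156 580 151.72599806767283 ((573.476806640625, 44.16537857055664), (23.85536003112793, 11.421184539794922), 0.02473202534019947)
116 124 1685 119.8131406871361 ((609.572265625, 43.727195739746094), (96.3643798828125, 45.505924224853516), 0.12024600803852081)
[ 2.02182818e-03 -3.26717388e-04  1.19822960e+02]
```

View pics/j_c.png

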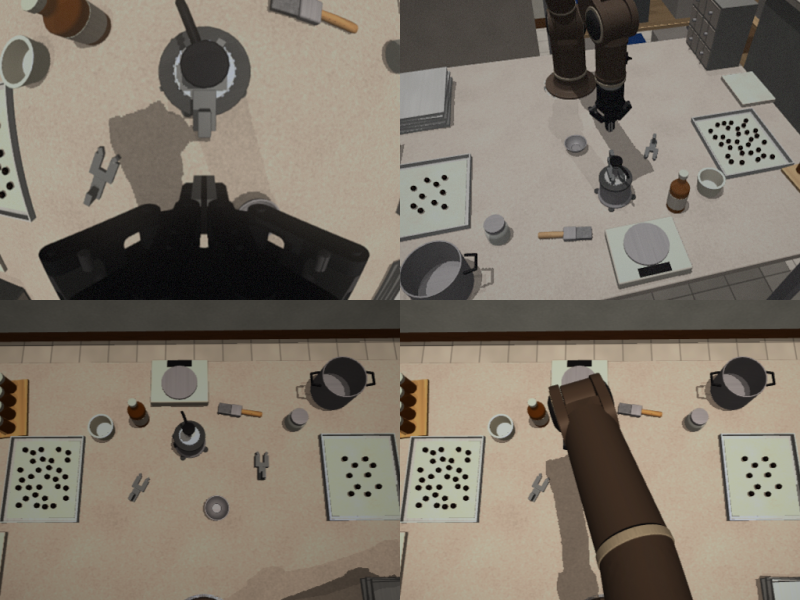

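The head is back at 172.9 mm, the same reading as before the press. The clip is flat and still in place, the other things are unmoved, and the robot is clear. Handing in.

```bash
python3 -c "
from station import robot
robot.job_done()"
```

```text
the job is handed in; nothing more can be done
```

The thick clip is home around the stem, lying flat on the seat, and the pump head has been pressed to its stop and has come back up. I handed the job in at about 37 s.

- **Clip:** I slid it in from the side away from the spout until the slot wall touched the stem, at about 6 N. I then eased off slightly and lowered it onto the seat with about 6 N. After the press, its top face measured 119.8 mm (119 mm expected) with a tilt of about 0.1°, and it had not moved.
- **Press:** The collar bottomed after about 30 mm of travel. I held about 18–20 N in total, roughly 11 N beyond the spring, for 1.5 s and then raised the head slowly. The peak stayed below the 35 N and 22 N limits.
- **Head:** The wrist camera read its top at 172.9 mm, against 172.7 mm before the press. It reads about 0.8 mm high overall.
- **Other objects:** The thin clip, bottle, jar, mortar, brush and bowl looked unmoved when I compared the pictures by eye. In the last top view the arm hid the bowl, so the scene and wrist views were my check for it.

The cameras disagreed by about 2–3 mm in y. I aligned the clip using only the wrist camera, and the insertion showed no side force.

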